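# Line up the bisque pots by height on the ware board

## Task

Line up the four unglazed light-brown clay pots in order of height on the row of round white plaster bats, one upright in the middle of each bat: the tallest on the bat next to the firebrick, then ever shorter, the shortest at the far end of the row. Set each pot down without dropping it or tipping it over, and leave everything else on the table where it is.

Things in the scene. Friction and masses are not known exactly. Their poses are not given: they have to be found in the camera images.
- pot_a_mid (a point): The tallest of the four open, unglazed light-brown clay pots: slim, gently waisted, 150 mm high, round, diameter in mm 52 at rim and foot, 47 to 48 in the band 20 to 50 below the rim; foot about 50 across, wall 4, mass about 0.2 kg. It starts upright on the table, nearer the robot than the row of bats; the four start in any order. The point lies on its axis, half-way up; z up.
- pot_b_mid (a point): The second tallest of the four open, unglazed light-brown clay pots: waisted, with a slight belly low down, 122 mm high, round, diameter in mm 55 at the rim and belly, 51 in the band 17 to 37 below the rim; foot about 50 across, wall 4, mass about 0.2 kg. It starts upright on the table, nearer the robot than the row of bats; the four start in any order. The point lies on its axis, half-way up; z up.
- pot_c_mid (a point): The third tallest of the four open, unglazed light-brown clay pots: straight-walled tumbler, 95 mm high, round, diameter in mm 59 at the rim, 57 to 58 in the band 15 to 45 below the rim; foot about 50 across, wall 4, mass about 0.2 kg. It starts upright on the table, nearer the robot than the row of bats; the four start in any order. The point lies on its axis, half-way up; z up.
- pot_d_mid (a point): The shortest of the four open, unglazed light-brown clay pots: squat, straight-walled cup, 68 mm high, round, diameter in mm 62 at the rim, 61 to 62 down to 45 below the rim; foot about 50 across, wall 4, mass about 0.2 kg. It starts upright on the table, nearer the robot than the row of bats; the four start in any order. The point lies on its axis, half-way up; z up.
- bat_1: One of four identical round white plaster bats, 84 mm across, 10 thick, fixed in a straight row, 105 apart, on a pale wooden board 16 thick (bat tops 26 mm above the table). Bats 1 to 4 follow one another along the row, bat 1 at the robot's left end. Origin: centre of its underside; x across the row (away from the robot), y along the row (to the left), z up.
- bat_2: One of four identical round white plaster bats, 84 mm across, 10 thick, fixed in a straight row, 105 apart, on a pale wooden board 16 thick (bat tops 26 mm above the table). Bats 1 to 4 follow one another along the row, bat 1 at the robot's left end. Origin: centre of its underside; x across the row (away from the robot), y along the row (to the left), z up.
- bat_3: One of four identical round white plaster bats, 84 mm across, 10 thick, fixed in a straight row, 105 apart, on a pale wooden board 16 thick (bat tops 26 mm above the table). Bats 1 to 4 follow one another along the row, bat 1 at the robot's left end. Origin: centre of its underside; x across the row (away from the robot), y along the row (to the left), z up.
- bat_4: One of four identical round white plaster bats, 84 mm across, 10 thick, fixed in a straight row, 105 apart, on a pale wooden board 16 thick (bat tops 26 mm above the table). Bats 1 to 4 follow one another along the row, bat 1 at the robot's left end, bat 4 at the right end. Origin: centre of its underside; x across the row (away from the robot), y along the row (to the left), z up.
- firebrick: A plain buff firebrick, 90 mm across the board, 50 along it, 55 high, fixed on the board beyond one end of the row of bats, its centre 93 mm from that of the end bat; at either end, left or right, from one start to the next (a dark glazed jug, 62 across and 82 high, stands loose at the other end). Origin: centre of its underside, axes as the bats'.
Things that resemble listed ones, but are neither listed nor needed, are in the scene too. What is shaped like the part that bears pot_d_mid but blue is not meant.

How it is judged (in metres and radians):
At the end, for the whole second after the job is handed in: Each pot stands upright (within about 6 degrees) and at rest on its own bat, its axis within 14 mm of the bat's centre, in order of height from the tallest next to the firebrick to the shortest at the far end (height (world z) of pot_a_mid between 0.093 and 0.109 m and angle between each of pot_a_mid, pot_b_mid, pot_c_mid, pot_d_mid's own z axis and vertical below 0.1 rad and linear speed of each of pot_a, pot_b, pot_c, pot_d below 0.02 m/s and angular speed of each of pot_a, pot_b, pot_c, pot_d below 0.3 rad/s and height (world z) of pot_b_mid between 0.079 and 0.095 m and height (world z) of pot_c_mid between 0.0655 and 0.0815 m and height (world z) of pot_d_mid between 0.052 and 0.068 m and ((horizontal distance between firebrick and bat_1 below 0.14 m and horizontal distance between pot_a_mid and bat_1 below 0.014 m and horizontal distance between pot_b_mid and bat_2 below 0.014 m and horizontal distance between pot_c_mid and bat_3 below 0.014 m and horizontal distance between pot_d_mid and bat_4 below 0.014 m) or (horizontal distance between firebrick and bat_4 below 0.14 m and horizontal distance between pot_a_mid and bat_4 below 0.014 m and horizontal distance between pot_b_mid and bat_3 below 0.014 m and horizontal distance between pot_c_mid and bat_2 below 0.014 m and horizontal distance between pot_d_mid and bat_1 below 0.014 m))); the robot touches nothing.
It fails at once if a pot is tipped over (leans more than 40 degrees) (angle between any of pot_a_mid, pot_b_mid, pot_c_mid, pot_d_mid's own z axis and vertical above 0.7 rad).
It fails at once if a pot is dropped: out of the fingers with its foot more than 30 mm above the bats' tops ((height (world z) of pot_a_mid above 0.131 m and contact force between the fingers and pot_a below 0.02 N) or (height (world z) of pot_b_mid above 0.117 m and contact force between the fingers and pot_b below 0.02 N) or (height (world z) of pot_c_mid above 0.1035 m and contact force between the fingers and pot_c below 0.02 N) or (height (world z) of pot_d_mid above 0.09 m and contact force between the fingers and pot_d below 0.02 N)).
It fails at once if another loose thing (jug, tools, tub, jar, white pot) is shifted by more than 30 mm (distance of any of glazed_jug, rib, loop_tool, knife, water_tub, slip_jar, gourd_pot from where it was at the start of the episode above 0.03 m).
It also fails if it takes over 115 s, if anything falls off the work surface, if the arm or the gripper's body presses on something with over 40 N, if the wrist force passes 120 N, or if a joint passes its speed limit or range.

## Robot

A 6-joint arm with a two-finger parallel gripper is mounted at the origin on the work surface. World frame = base frame: x ahead of the robot, y to its left, z up, the work surface at z = 0. Lengths are in m, angles in degrees, forces in N, time in s.
With the tool pointing down it reaches from about 0.25 to 0.725 m from the base axis. Payload 9.7 kg.
Tool frame: the origin (TCP) lies on the centre line of the jaws, within the pads' length; the fingertips stand 19 mm ahead of it and the grasp point (between the pads) is the TCP; z points along the fingers, y is the direction in which the jaws open and shut (so a half turn about z gives the same grasp; the last joint's range is limited). The gripper opens to 85 mm and grips with 20 to 120 N. Pads are 22 mm wide; open, the fingers measure 114 mm over their backs; the gripper's body (76 mm by 85 mm) begins 54 mm behind the grasp point. The pads swing forward as they close: fully open they stand 13 mm farther back than shut.
Start: joints at [-71.219, 4.979, 10.078, 95.1, 0, 90], TCP at [0.177, -0.521, 0.229] pointing down, gripper open.
Joint ranges: [-179.16, 179.16], [-48.56, 103.87], [-65.8, 70.77], [-126.05, 130.52], [-82.76, 87.17], [-180, 180]. Speed limits (degrees/s): [127.2, 127.2, 147.25, 180, 180, 180].

## Interface

Orientations are given as [roll, pitch, yaw] about the fixed x, y, z axes, in that order (R = Rz(yaw) Ry(pitch) Rx(roll)).
In Python, from workcell import bot gives the robot as it stands.
- The arm moves only by the tool servo_tool, never from a script. Its argument "motion" is a list that holds one entry, the list of rows, each a list of 6 numbers: the shift along the tool's x, y, z in mm, then the turn, a rotation vector about the tool's x, y, z in rad. A call has 1 to 5 rows; each row shifts and turns the commanded pose from where the row before left it, along the tool's axes as they then stand; what a row does not reach is not made up. A row lasts 1/10 s, in which the tool goes at most 50 mm and 8.59 degrees, less where a joint would pass 70% of its speed; a pose out of reach is approached as far as the arm can. A call is refused whole if a number of a shift passes 50 or a number of a turn 0.15, either way. A call with a gripper value outside its range is refused whole. "gripper" is the finger opening in mm, from 0 to 85.4, set as the call begins (left out, the last holds). The fingers move at their own pace and stop on an object; "newtons" is the grip in N (left out, the last holds). Time passes only in rows, so rows that do not move let the fingers close. It gives the time, the measured TCP pose, the force and the opening at its end, in the units of the state.
- bot.get_obs(): the state, without advancing time (a new reading comes with each control period).
- bot.camera(name): name is "side" or "top"; returns a dict with "color" (420x560x3 uint8, red, green, blue), "fx", "fy", "cx", "cy" (pixels), "k1" (the pictures are not rectified: a ray, as slopes to the right and down, at radius r is drawn at 1 + k1 r^2 times it, then the intrinsics apply), "R" (3x3) and "t" (3): a world point X has camera coordinates R X + t. Camera axes: x right, y down, z forward; pixel columns grow to the right and rows downward; lengths in m; the calibration is good to about 2 mm. A picture is of the moment at which its call begins. There is no depth.
- bot.job_done(): hands the job in, once; it reports no verdict.
Trained networks look in a picture, given as the dict that the camera call returned (one of the last four; its "shot" number tells which), for a name from the list of things; names that differ only in an ending like _2 or _b are one class to them, and where a whole thing is asked for, a point or a joint stands for the part that bears it (a point fixed in the world has none). Each returns a list of dicts, best first, with "confidence" (0 to 1); they miss things now and then, are a little off and sometimes report something else, mostly with a low value. They report only what shows in the picture. A call takes as long as a camera call. They do not tell look-alikes from the thing itself.
- bot.look_for(picture, label): "rect" ([left, top, width, height] in pixels, round what is visible of it).
The state is a dict: "time": time; "q": joint angles; "qd": joint speeds; "joint_efforts": joint torques, N m; "ee_pos": TCP position; "tcp_rot": TCP orientation; "wrist_force": force on the tool from outside, world axes, zero at the start; "torque": the same for the moment, N m; "opening": finger opening in m.
Only numpy, scipy, OpenCV 4.12 (cv2) and the standard library are available. Lean on these libraries where they do the work, as an engineer would, in place of code of your own. Each camera call takes 0.05 s, during which the arm holds its last target.

## Working session

There is one attempt and no reset: what is moved stays moved. The work goes in short steps, Python scripts to look and compute and a tool call to move; the robot and the scene stay as the last step left them, time stands still between calls to the robot, and variables do not carry over. Pictures are saved under pics/ and viewed, and the job is handed in when it is done.

Besides the shell and the picture viewer there is one more tool, called after "Emit:" as name(argument=value, ...) on one line, values as JSON. servo_tool: Moves the arm, as the interface text tells. Its arguments: {"type":"object","properties":{"motion":{"type":"array","items":{"type":"array","items":{"type":"array","items":{"type":"number"}}}},"gripper":{"type":"number"},"newtons":{"type":"number"}},"required":["motion"]}

```bash
ls; mkdir -p pics; python3 - <<'E'
from workcell import bot
import cv2,pickle
o=bot.get_obs();print(o)
for n in("side","top"):
    p=bot.camera(n);cv2.imwrite(f"pics/{n}0.png",p["color"][:,:,::-1])
    print(n,{k:v for k,v in p.items() if k!="color"})
    pickle.dump(p,open(f"{n}0.pkl","wb"))
    for l in("pot_a_mid","pot_b_mid","pot_c_mid","pot_d_mid","bat_1","firebrick"):
        print(l,[(list(map(int,d["rect"])),round(d["confidence"],2)) for d in bot.look_for(p,l)])
print(bot.get_obs()["time"])
E
```

```text
pics
{'time': 0.0, 'q': array([-7.12181551e+01,  5.01228921e+00,  1.00341367e+01,  9.51003022e+01,
        5.37039111e-05,  9.00001449e+01]), 'qd': array([ 0.08462256, -0.04390144,  0.02635276,  0.14257135,  0.01855261,
        0.02723305]), 'joint_efforts': array([-5.68423347e-04, -5.20388746e+01,  4.64803147e+01,  1.65205181e-02,
       -6.27136001e-05, -3.36587355e-06]), 'ee_pos': array([ 0.17700467, -0.52048751,  0.22846883]), 'tcp_rot': array([-1.79921545e+02, -5.35054714e-05,  1.87816999e+01]), 'wrist_force': array([-0.1528424 , -0.12778398, -0.26755928]), 'torque': array([ 0.03441772, -0.00034479,  0.08543596]), 'opening': 0.08531340722161086}
side {'fx': 384.6632466406445, 'fy': 384.6632466406445, 'cx': 282.03182973571, 'cy': 207.25009092900785, 'k1': -0.08657609481576808, 'R': array([[ 0.98985036, -0.14160991, -0.01195406],
       [-0.09526144, -0.59874372, -0.79525544],
       [ 0.10545864,  0.78832265, -0.60615665]]), 't': array([-0.51831345,  0.09914595,  0.69374807]), 'shot': 1}
pot_a_mid [([218, 112, 30, 50], 0.81)]
pot_b_mid [([215, 158, 35, 63], 0.64)]
pot_c_mid [([21
[... 325 characters left out ...]
5526475, 'fy': 444.76693075526475, 'cx': 283.1120895230924, 'cy': 218.76107137238233, 'k1': -0.024526094504118436, 'R': array([[-0.02301234, -0.99952851, -0.02032693],
       [-0.99653711,  0.02455899, -0.07943959],
       [ 0.07990134,  0.01842845, -0.99663241]]), 't': array([0.01477415, 0.52231065, 1.03866278]), 'shot': 2}
pot_a_mid [([155, 240, 34, 27], 0.86)]
pot_b_mid [([240, 241, 21, 26], 0.92)]
pot_c_mid [([381, 242, 33, 21], 0.58)]
pot_d_mid [([313, 239, 27, 23], 0.97), ([324, 287, 29, 28], 0.71)]
bat_1 [([321, 151, 37, 38], 0.85), ([278, 160, 34, 29], 0.79), ([191, 167, 36, 29], 0.78), ([234, 160, 35, 35], 0.69)]
firebrick [([154, 160, 28, 44], 0.69), ([319, 151, 35, 37], 0.44)]
0.7
```

```bash
ls pics
```

```text
side0.png
top0.png
```

View pics/side0.png

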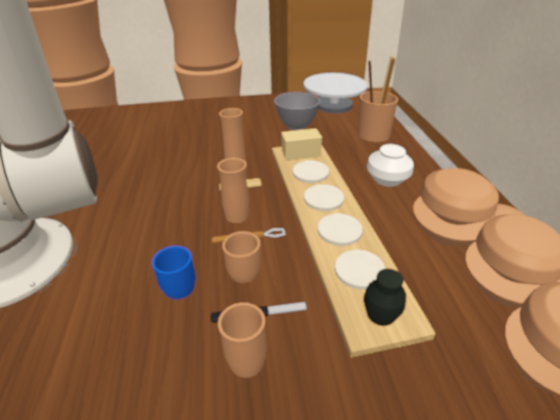

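View pics/top0.png

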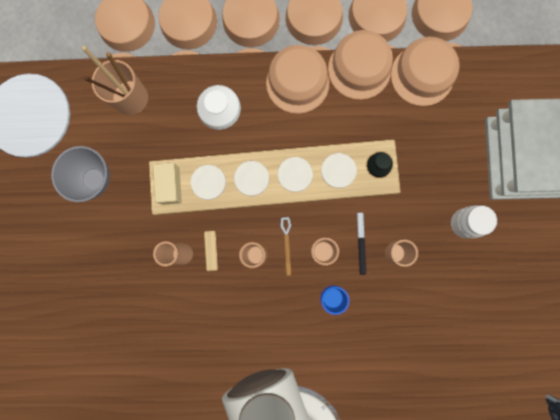

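The brick is at the left end, so a→bat 1, b→bat 2, c→bat 3 and d→bat 4. In the top view the rims sit at about a (165,254), b (253,255), d (325,251) and c (404,252), and the blue cup is at (335,300). The side view shows the same order. Next I'll measure by silhouette fitting.

```bash
cat > h.py <<'E'
import numpy as np,cv2,pickle
from scipy.optimize import minimize,least_squares
def proj(p,X):
    c=np.atleast_2d(X)@p["R"].T+p["t"]; s=c[:,:2]/c[:,2:]
    s=s*(1+p["k1"]*(s**2).sum(1,keepdims=True))
    return s*[p["fx"],p["fy"]]+[p["cx"],p["cy"]]
def ray(p,uv):
    d=(np.array(uv,float)-[p["cx"],p["cy"]])/[p["fx"],p["fy"]]; s=d.copy()
    for _ in range(20): s=d/(1+p["k1"]*(s@s))
    v=p["R"].T@np.array([*s,1]); return -p["R"].T@p["t"],v/np.linalg.norm(v)
def onz(p,uv,z):
    o,v=ray(p,uv); return o+v*(z-o[2])/v[2]
def tri(pa,ua,pb,ub):
    A=np.zeros((3,3));b=np.zeros(3)
    L=[ray(pa,ua),ray(pb,ub)]
    for o,v in L:
        M=np.eye(3)-np.outer(v,v);A+=M;b+=M@o
    X=np.linalg.solve(A,b); return X,[np.linalg.norm(np.cross(X-o,v))*1e3 for o,v in L]
th=np.linspace(0,2*np.pi,48,endpoint=False);C=np.c_[np.cos(th),np.sin(th)]
DIA={'a':(52,48,52),'b':(55,52,52),'c':(59,57,52),'d':(62,61,50)}
H={'a':.150,'b':.122,'c':.095,'d':.068}
def circ(x,y,z,r): return np.c_[C*r+[x,y],np.full(48,z)]
def load(n): return pickle.load(open(n,"rb"))
E
python3 - <<'E'
from h import *
for n,(x,y,w,h) in {"side":(140,90,260,290),"top":(140,140,290,190)}.items():
    p=load(n+"0.pkl");im=p["color"][:,:,::-1]
    k=min(800/w,600/h)
    cv2.imwrite(f"pics/{n}0z.png",cv2.resize(im[y:y+h,x:x+w],None,fx=k,fy=k,interpolation=cv2.INTER_CUBIC)); print(n,k)
    hsv=cv2.cvtColor(im,cv2.COLOR_BGR2HSV)
    for u,v in ([(232,140),(235,200),(242,265),(245,345),(240,290),(200,230)] if n=="side" else [(157,254),(183,254),(253,263),(404,262),(300,300),(208,181)]): print(u,v,hsv[v,u])
E
```

```text
side 2.0689655172413794
232 140 [ 13 128 173]
235 200 [ 13 130 171]
242 265 [ 13 129 170]
245 345 [ 13 130 169]
240 290 [ 12 160 116]
200 230 [ 12 163 117]
top 2.7586206896551726
157 254 [ 13 113 154]
183 254 [ 13 110 149]
253 263 [ 13 108 163]
404 262 [ 12 113 126]
300 300 [ 12 141 112]
208 181 [ 25  19 232]
```

View pics/side0z.png

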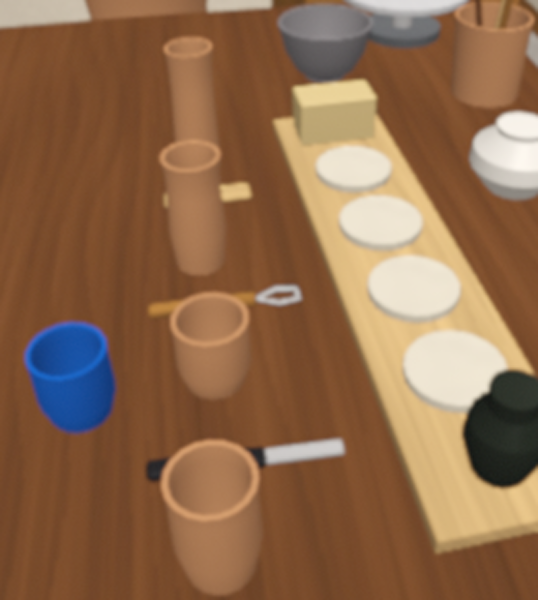

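View pics/top0z.png

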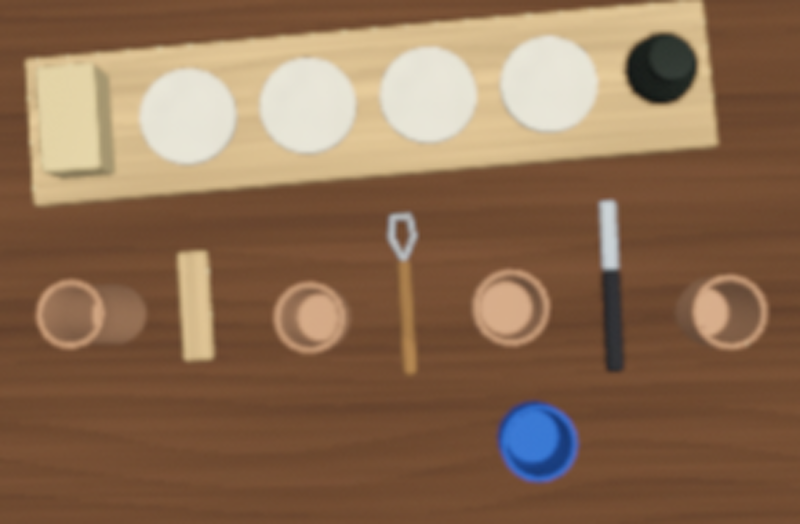

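```bash
cat >> h.py <<'E'
def bats(pt,ps):
    out=[]
    for p in(pt,ps):
        hsv=cv2.cvtColor(p["color"],cv2.COLOR_RGB2HSV)
        m=((hsv[:,:,1]<40)&(hsv[:,:,2]>205)).astype(np.uint8)
        n,l,s,c=cv2.connectedComponentsWithStats(m)
        out.append([(c[i].round(1),s[i]) for i in range(1,n) if s[i][4]>250])
    return out
E
python3 - <<'E'
from h import *
ps,pt=load("side0.pkl"),load("top0.pkl")
T={'a':(70,314),'b':(311,317),'d':(511,308),'c':(730,312)}
S={'a':(189,47),'b':(191,156),'d':(211,321),'c':(211,480)}
for k in 'abcd':
    X,r=tri(pt,np.array(T[k])/2.7586+140,ps,np.array(S[k])/2.069+[140,90])
    print(k,X.round(4),np.round(r,1))
for b,p in zip(bats(pt,ps),(pt,ps)):
    for c,s in b:
        print(c,s,onz(p,c,.026).round(4))
for t,s in [((188,116),(354,168)),((308,105),(381,221)),((428,95),(414,287)),((549,84),(455,369))]:
    X,r=tri(pt,np.array(t)/2.7586+140,ps,np.array(s)/2.069+[140,90]);print('bat',X.round(4),np.round(r,1))
E
```

```text
a [0.446  0.2488 0.1475] [1.4 1.4]
b [0.4393 0.0676 0.1199] [1.1 1.1]
c [ 0.4354 -0.2647  0.0917] [1. 1.]
d [ 0.4434 -0.0924  0.0627] [1.5 1.5]
[ 30.6 114.4] [   0   75   68   81 4576] [0.7959 0.6197 0.026 ]
[219.4 104.9] [ 200   86   39   39 1149] [0.8037 0.1508 0.026 ]
[338.5 170. ] [322 153  34  35 933] [ 0.6356 -0.1327  0.026 ]
[294.8 174. ] [278 157  35  35 944] [ 0.6287 -0.0282  0.026 ]
[251.1 177.9] [234 161  35  35 936] [0.6221 0.0766 0.026 ]
[207.8 181.7] [191 165  35  34 929] [0.6157 0.1807 0.026 ]
[482.  219.8] [469 206  27  28 595] [ 0.5081 -0.4672  0.026 ]
[315.8 408.2] [301 393  34  27 454] [ 0.0833 -0.0629  0.026 ]
[335.5  83.8] [ 305   74   63   21 1025] [0.8172 0.7247 0.026 ]
[ 40.9 161.6] [   2  130   77   53 1788] [-0.0436  0.3304  0.026 ]
[391.8 161.9] [ 370  144   43   36 1013] [0.8136 0.1817 0.026 ]
[310.5 170.4] [294 161  34  20 526] [0.6148 0.1743 0.026 ]
[323.6 196.4] [305 185  38  24 704] [0.6212 0.0699 0.026 ]
[339.9 228.3] [319 214  43  29 972] [ 0.6282 -0.0346  0.026 ]
[ 38.5 263.3] [   0  219   71   85 2082] [ 0.0845 -0.047   0.026 ]
[358.  267.2] [ 336  251   48   36 1250] [ 0.6323 -0.1363  0.026 ]
bat [0.6168 0.181  0.0193] [0.9 0.9]
bat [0.6233 0.0756 0.0205] [0.7 0.7]
bat [ 0.6296 -0.0292  0.0201] [0.9 0.9]
bat [ 0.6361 -0.1346  0.0207] [0.6 0.6]
```

```bash
python3 - <<'E'
from h import *
ps,pt=load("side0.pkl"),load("top0.pkl")
T={'a':(70,314),'b':(311,317),'d':(511,308),'c':(730,312)}
S={'a':(189,47),'b':(191,156),'d':(211,321),'c':(211,480)}
for k in 'abcd':
    A=onz(pt,np.array(T[k])/2.7586+140,H[k]);B=onz(ps,np.array(S[k])/2.069+[140,90],H[k])
    print(k,A.round(4),B.round(4),((A+B)/2).round(4))
# foot check: visible inside floor in top view & silhouettes bottom in side
im=pt["color"]
for k,uv in {'b':(318,317),'d':(505,308),'c':(712,312)}.items(): print('floor',k,onz(pt,np.array(uv)/2.7586+140,.004).round(4))
E
```

```text
a [0.4446 0.2481 0.15  ] [0.4474 0.243  0.15  ] [0.446  0.2455 0.15  ]
b [0.4383 0.0674 0.122 ] [0.4404 0.064  0.122 ] [0.4394 0.0657 0.122 ]
c [ 0.4345 -0.2639  0.095 ] [ 0.4365 -0.2671  0.095 ] [ 0.4355 -0.2655  0.095 ]
d [ 0.4419 -0.092   0.068 ] [ 0.4449 -0.0981  0.068 ] [ 0.4434 -0.095   0.068 ]
floor b [0.4382 0.0717 0.004 ]
floor d [ 0.4422 -0.0915  0.004 ]
floor c [ 0.4345 -0.2711  0.004 ]
```

Emit:
servo_tool(motion=[[[0, 0, 0, 0, 0, -0.14], [0, 0, 0, 0, 0, -0.14], [0, 0, 0, 0, 0, -0.14], [0, 0, 0, 0, 0, -0.14], [0, 0, 0, 0, 0, -0.14]]], gripper=85)

```text
time: 1.2
ee_pos: [0.1771, -0.5207, 0.2292]
tcp_rot: [180.0, 0.0, 59.2]
wrist_force: [0.3, -0.0, -0.6]
opening: 0.0852
```

Emit:
servo_tool(motion=[[[0, 0, 0, 0, 0, -0.14], [0, 0, 0, 0, 0, -0.14], [0, 0, 0, 0, 0, -0.14], [0, 0, 0, 0, 0, -0.123], [0, 0, 0, 0, 0, 0]]])

```text
time: 1.7
ee_pos: [0.1771, -0.5207, 0.2292]
tcp_rot: [-180.0, -0.0, 90.1]
wrist_force: [-1.0, -0.1, -0.3]
opening: 0.0849
```

Emit:
servo_tool(motion=[[[15, 15, 0, 0, 0, 0], [30, 30, 0, 0, 0, 0], [30, 30, 0, 0, 0, 0], [30, 30, 0, 0, 0, 0], [30, 30, 0, 0, 0, 0]]])

```text
time: 2.2
ee_pos: [0.3129, -0.3844, 0.2293]
tcp_rot: [180.0, 0.0, 89.7]
wrist_force: [0.8, -0.2, 0.9]
opening: 0.0849
```

Emit:
servo_tool(motion=[[[30, 30, 0, 0, 0, 0], [30, 30, 0, 0, 0, 0], [30, 30, 0, 0, 0, 0], [20, 23, 0, 0, 0, 0], [10, 10, 0, 0, 0, 0]]])

```text
time: 2.7
ee_pos: [0.4366, -0.264, 0.2291]
tcp_rot: [180.0, -0.0, 89.9]
wrist_force: [-0.7, -0.3, 0.2]
opening: 0.0854
```

Emit:
servo_tool(motion=[[[0, 0, 20, 0, 0, 0], [0, 0, 20, 0, 0, 0], [0, 0, 20, 0, 0, 0], [0, 0, 0, 0, 0, 0], [0, 0, 0, 0, 0, 0]]])

```text
time: 3.2
ee_pos: [0.4347, -0.266, 0.1696]
tcp_rot: [-180.0, -0.0, 89.9]
wrist_force: [-0.4, -0.2, 0.6]
opening: 0.0848
```

```bash
cat > snap.py <<'E'
import sys
from h import *
from workcell import bot
tag=sys.argv[1]
ims=[]
for n in("top","side"):
    p=bot.camera(n);pickle.dump(p,open(f"{n}_{tag}.pkl","wb"))
    c=p["color"][:,:,::-1]
    x,y,w,h=(130,130,300,200) if n=="top" else (140,60,300,290)
    k=400/w if n=="side" else 400/w
    ims.append(cv2.resize(c[y:y+h,x:x+w],None,fx=k,fy=k,interpolation=cv2.INTER_CUBIC))
H_=max(i.shape[0] for i in ims)
ims=[cv2.copyMakeBorder(i,0,H_-i.shape[0],0,0,cv2.BORDER_CONSTANT) for i in ims]
cv2.imwrite(f"pics/{tag}.png",np.hstack(ims))
E
python3 snap.py c1
```

```text
(no output)
```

View pics/c1.png

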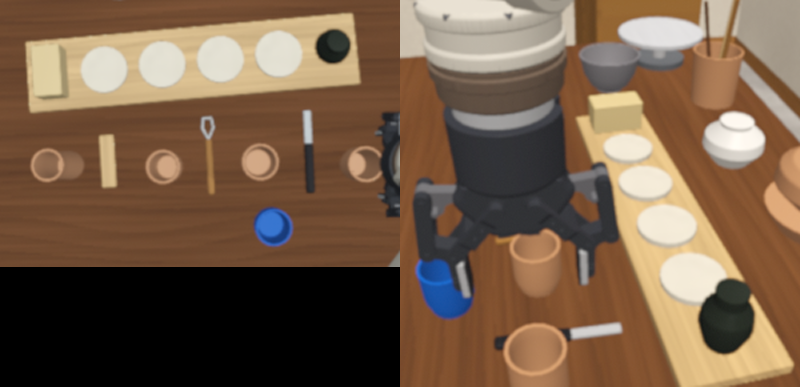

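The side view shows the open fingers straddling pot c (rim at about (535,350)), so I'll descend.

Emit:
servo_tool(motion=[[[0, 0, 25, 0, 0, 0], [0, 0, 25, 0, 0, 0], [0, 0, 25, 0, 0, 0], [0, 0, 20, 0, 0, 0], [0, 0, 10, 0, 0, 0]]])

```text
time: 3.8
ee_pos: [0.4348, -0.2657, 0.0635]
tcp_rot: [-180.0, -0.0, 90.0]
wrist_force: [-0.6, -0.6, -0.6]
opening: 0.0851
```

Emit:
servo_tool(motion=[[[0, 0, 0, 0, 0, 0], [0, 0, 0, 0, 0, 0], [0, 0, 0, 0, 0, 0], [0, 0, 0, 0, 0, 0], [0, 0, 0, 0, 0, 0]]], gripper=50, newtons=30)

```text
time: 4.3
ee_pos: [0.4359, -0.2664, 0.066]
tcp_rot: [179.9, 0.1, 90.0]
wrist_force: [-1.0, -0.3, 7.4]
opening: 0.0564
```

Emit:
servo_tool(motion=[[[0, 0, 0, 0, 0, 0], [0, 0, 0, 0, 0, 0], [0, 0, -5, 0, 0, 0], [0, 0, -10, 0, 0, 0], [0, 0, -10, 0, 0, 0]]])

```text
time: 4.8
ee_pos: [0.435, -0.2656, 0.09]
tcp_rot: [-180.0, -0.0, 90.0]
wrist_force: [-0.1, -0.4, -2.3]
opening: 0.0563
```

Emit:
servo_tool(motion=[[[0, 0, -20, 0, 0, 0], [0, 0, -20, 0, 0, 0], [0, 0, -20, 0, 0, 0], [0, 0, -15, 0, 0, 0], [0, 0, 0, 0, 0, 0]]])

```text
time: 5.3
ee_pos: [0.4359, -0.2662, 0.1667]
tcp_rot: [179.8, 0.1, 90.0]
wrist_force: [0.1, -0.7, -1.4]
opening: 0.0568
```

```bash
python3 snap.py c2
```

```text
(no output)
```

View pics/c2.png

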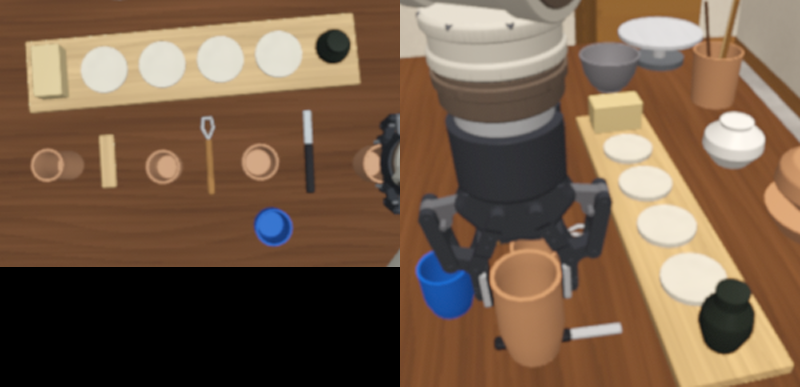

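```bash
cat > fit.py <<'E'
# held pot: fit x,y of rim in side view given lift: args pkl k rim_z u v (composite px)
import sys
from h import *
p=load(sys.argv[1]);z=float(sys.argv[2])
u,v=float(sys.argv[3]),float(sys.argv[4])
print(onz(p,((u-400)*.75+140,v*.75+60),z).round(4))
E
python3 fit.py side_c2.pkl .196 526 275; python3 fit.py side_c1.pkl .095 535 351
python3 - <<'E'
import cv2
from h import *
p=load("side_c2.pkl");c=p["color"][:,:,::-1].copy()
for z,r in((.196,.0295),(.101,.025)): cv2.polylines(c,[proj(p,circ(.4357,-.2665-.003,z,r)).astype(np.int32)],True,(0,255,0),1)
cv2.imwrite("pics/c2o.png",cv2.resize(c[200:360,180:340],None,fx=3.5,fy=3.5,interpolation=cv2.INTER_NEAREST))
E
```

```text
[ 0.4363 -0.2692  0.196 ]
[ 0.4355 -0.2688  0.095 ]
```

View pics/c2o.png

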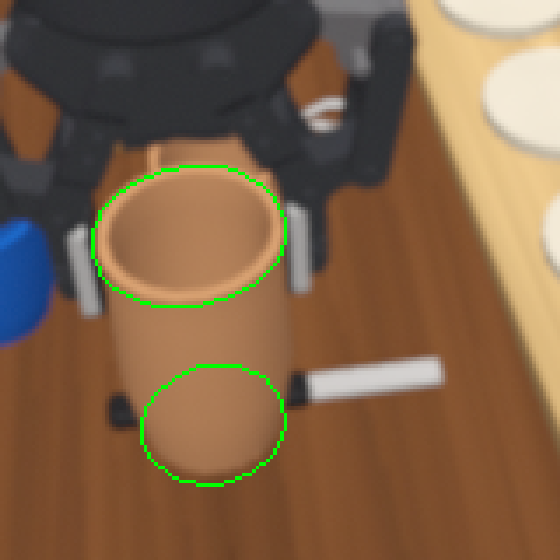

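Emit:
servo_tool(motion=[[[12, 10, 0, 0, 0, 0], [24, 20, 0, 0, 0, 0], [30, 25, 0, 0, 0, 0], [30, 25, 0, 0, 0, 0], [30, 25, 0, 0, 0, 0]]])

```text
time: 5.9
ee_pos: [0.5404, -0.1384, 0.1628]
tcp_rot: [-179.9, -0.0, 90.0]
wrist_force: [0.6, -1.2, -1.8]
opening: 0.0566
```

Emit:
servo_tool(motion=[[[30, 25, 0, 0, 0, 0], [30, 25, 0, 0, 0, 0], [24, 20, 0, 0, 0, 0], [16, 12, 0, 0, 0, 0], [8, 6, 0, 0, 0, 0]]])

```text
time: 6.4
ee_pos: [0.6283, -0.0301, 0.1622]
tcp_rot: [-179.8, -0.0, 90.1]
wrist_force: [0.1, -0.9, -2.2]
opening: 0.0565
```

Emit:
servo_tool(motion=[[[0, 0, 10, 0, 0, 0], [0, 0, 20, 0, 0, 0], [0, 0, 20, 0, 0, 0], [0, 0, 10, 0, 0, 0], [0, 0, 0, 0, 0, 0]]])

```text
time: 6.9
ee_pos: [0.6265, -0.0325, 0.102]
tcp_rot: [-179.8, -0.0, 89.9]
wrist_force: [-0.1, -0.7, -1.7]
opening: 0.0567
```

```bash
python3 snap.py c3;python3 -c "
from workcell import bot
print(bot.get_obs()['ee_pos'])"
```

```text
[ 0.62788411 -0.0322736   0.10465043]
```

View pics/c3.png

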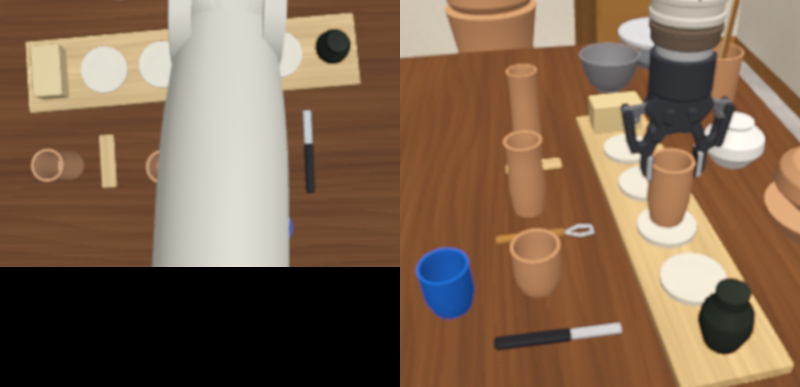

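Emit:
servo_tool(motion=[[[0, 0, 6, 0, 0, 0], [0, 0, 4, 0, 0, 0], [0, 0, 2, 0, 0, 0], [0, 0, 1, 0, 0, 0], [0, 0, 0, 0, 0, 0]]])

```text
time: 7.5
ee_pos: [0.6281, -0.0317, 0.092]
tcp_rot: [180.0, 0.0, 90.0]
wrist_force: [-3.3, 0.2, 4.4]
opening: 0.0571
```

Emit:
servo_tool(motion=[[[0, 0, 1, 0, 0, 0], [0, 0, 0, 0, 0, 0], [0, 0, 0, 0, 0, 0]]])

```text
time: 7.8
ee_pos: [0.6282, -0.0317, 0.092]
tcp_rot: [179.9, 0.0, 90.0]
wrist_force: [-5.9, -0.0, 10.3]
opening: 0.0566
```

In contact (10 N), so I'm releasing c and rising.

Emit:
servo_tool(motion=[[[0, 0, 0, 0, 0, 0], [0, 0, 0, 0, 0, 0], [0, 0, 0, 0, 0, 0], [0, 0, 0, 0, 0, 0], [0, 0, 0, 0, 0, 0]]], gripper=85)

```text
time: 8.3
ee_pos: [0.6281, -0.0317, 0.09]
tcp_rot: [-180.0, 0.0, 90.0]
wrist_force: [-0.2, 0.0, 0.7]
opening: 0.0846
```

Emit:
servo_tool(motion=[[[0, 0, -10, 0, 0, 0], [0, 0, -25, 0, 0, 0], [0, 0, -25, 0, 0, 0], [0, 0, -25, 0, 0, 0], [0, 0, -5, 0, 0, 0]]])

```text
time: 8.8
ee_pos: [0.6292, -0.0318, 0.1843]
tcp_rot: [179.7, 0.0, 90.0]
wrist_force: [-0.0, -0.0, 0.6]
opening: 0.0851
```

Emit:
servo_tool(motion=[[[-10, -30, 0, 0, 0, 0], [-15, -45, 0, 0, 0, 0], [-15, -45, 0, 0, 0, 0], [-14, -40, 0, 0, 0, 0], [-9, -25, 0, 0, 0, 0]]])

```text
time: 9.3
ee_pos: [0.4406, -0.0952, 0.1802]
tcp_rot: [-180.0, 0.0, 90.0]
wrist_force: [1.4, -1.0, 0.7]
opening: 0.0851
```

Emit:
servo_tool(motion=[[[0, 0, 20, 0, 0, 0], [0, 0, 20, 0, 0, 0], [0, 0, 20, 0, 0, 0], [0, 0, 0, 0, 0, 0], [0, 0, 0, 0, 0, 0]]])

```text
time: 9.8
ee_pos: [0.4429, -0.0947, 0.1205]
tcp_rot: [-180.0, -0.0, 90.0]
wrist_force: [0.3, 0.1, 0.9]
opening: 0.0848
```

```bash
python3 snap.py d1
```

```text
(no output)
```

View pics/d1.png

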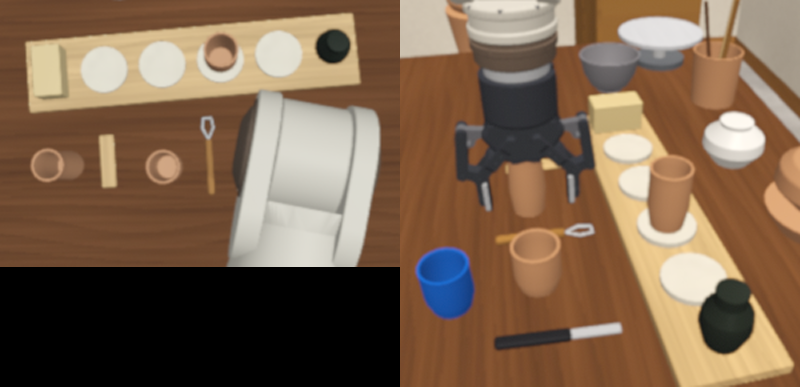

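Pot c stands on bat 3 (top view, rim at about (221,52)), and the fingers are clear over d. Descending to d.

Emit:
servo_tool(motion=[[[0, 0, 20, 0, 0, 0], [0, 0, 25, 0, 0, 0], [0, 0, 20, 0, 0, 0], [0, 0, 12, 0, 0, 0], [0, 0, 5, 0, 0, 0]]])

```text
time: 10.4
ee_pos: [0.443, -0.0947, 0.0379]
tcp_rot: [-180.0, -0.0, 90.0]
wrist_force: [0.5, -0.6, 0.1]
opening: 0.0854
```

Emit:
servo_tool(motion=[[[0, 0, 0, 0, 0, 0], [0, 0, 0, 0, 0, 0], [0, 0, 0, 0, 0, 0], [0, 0, 0, 0, 0, 0], [0, 0, 0, 0, 0, 0]]], gripper=54, newtons=30)

```text
time: 10.9
ee_pos: [0.4437, -0.0949, 0.0395]
tcp_rot: [179.9, 0.0, 90.0]
wrist_force: [-1.0, -0.3, 7.2]
opening: 0.0617
```

Emit:
servo_tool(motion=[[[0, 0, 0, 0, 0, 0], [0, 0, -5, 0, 0, 0], [0, 0, -10, 0, 0, 0], [0, 0, -20, 0, 0, 0], [0, 0, -20, 0, 0, 0]]])

```text
time: 11.4
ee_pos: [0.4429, -0.0947, 0.0943]
tcp_rot: [-180.0, -0.0, 90.0]
wrist_force: [0.4, -0.8, -1.3]
opening: 0.0618
```

```bash
python3 fit.py side_d1.pkl .121 670 168;python3 - <<'E'
from h import *
p=load("top_d1.pkl");print(onz(p,(221*.75+130,52*.75+130),.121))
E
python3 snap.py d2
```

```text
[ 0.6253 -0.0336  0.121 ]
[ 0.62238197 -0.02951503  0.121     ]
```

View pics/d2.png

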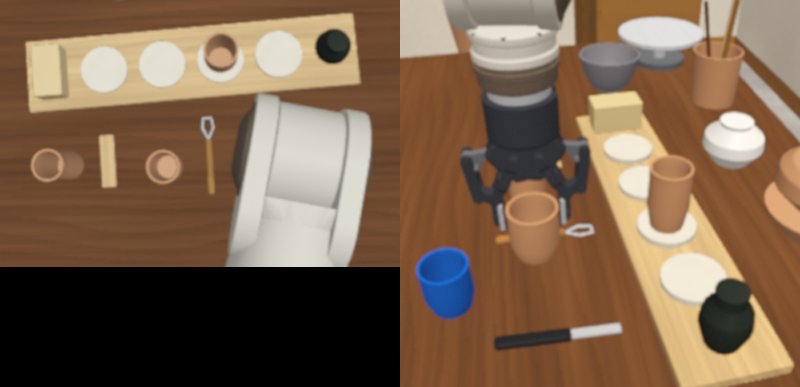

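Emit:
servo_tool(motion=[[[0, 10, -20, 0, 0, 0], [-8, 35, 0, 0, 0, 0], [-10, 40, 0, 0, 0, 0], [-10, 40, 0, 0, 0, 0], [-8, 40, 0, 0, 0, 0]]])

```text
time: 12.0
ee_pos: [0.6094, -0.1312, 0.1123]
tcp_rot: [-180.0, -0.0, 90.0]
wrist_force: [-0.0, 0.5, -1.4]
opening: 0.0617
```

Emit:
servo_tool(motion=[[[-4, 20, 0, 0, 0, 0], [0, 10, 0, 0, 0, 0], [0, 0, 15, 0, 0, 0], [0, 0, 15, 0, 0, 0], [0, 0, 8, 0, 0, 0]]])

```text
time: 12.5
ee_pos: [0.6363, -0.1344, 0.0722]
tcp_rot: [-179.8, -0.0, 90.0]
wrist_force: [-0.7, -0.2, -0.9]
opening: 0.0616
```

```bash
python3 snap.py d3;python3 -c "
from workcell import bot
print(bot.get_obs()['ee_pos'])"
```

```text
[ 0.63635804 -0.13440597  0.07290336]
```

View pics/d3.png

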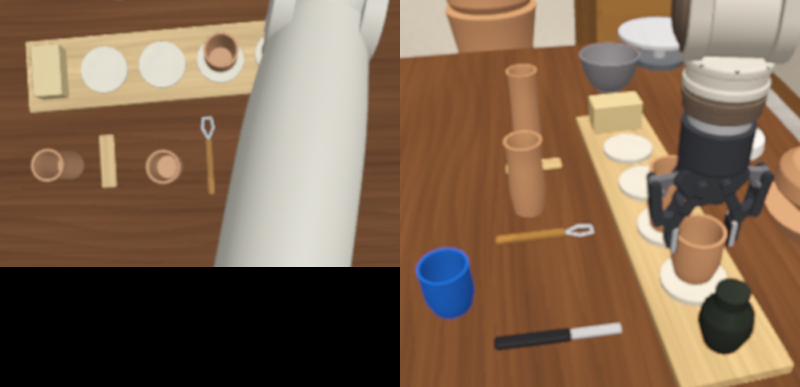

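Emit:
servo_tool(motion=[[[0, 0, 5, 0, 0, 0], [0, 0, 3, 0, 0, 0], [0, 0, 2, 0, 0, 0], [0, 0, 1, 0, 0, 0], [0, 0, 0, 0, 0, 0]]])

```text
time: 13.1
ee_pos: [0.6381, -0.1348, 0.0656]
tcp_rot: [179.9, 0.0, 90.0]
wrist_force: [-4.3, 0.5, 5.7]
opening: 0.0613
```

Emit:
servo_tool(motion=[[[0, 0, 0, 0, 0, 0], [0, 0, 0, 0, 0, 0]]])

```text
time: 13.3
ee_pos: [0.6381, -0.1348, 0.0656]
tcp_rot: [179.9, 0.0, 90.0]
wrist_force: [-2.8, -0.6, 5.3]
opening: 0.0615
```

Emit:
servo_tool(motion=[[[0, 0, 0, 0, 0, 0], [0, 0, 0, 0, 0, 0], [0, 0, 0, 0, 0, 0], [0, 0, 0, 0, 0, 0], [0, 0, 0, 0, 0, 0]]], gripper=85)

```text
time: 13.8
ee_pos: [0.6381, -0.1347, 0.0641]
tcp_rot: [-180.0, -0.0, 90.0]
wrist_force: [0.1, -0.9, -0.2]
opening: 0.0849
```

Emit:
servo_tool(motion=[[[0, 0, -10, 0, 0, 0], [0, 0, -30, 0, 0, 0], [0, 0, -40, 0, 0, 0], [0, 0, -30, 0, 0, 0], [0, 0, -20, 0, 0, 0]]])

```text
time: 14.3
ee_pos: [0.6385, -0.1348, 0.198]
tcp_rot: [179.8, 0.0, 90.0]
wrist_force: [0.4, -0.4, 0.3]
opening: 0.0849
```

Emit:
servo_tool(motion=[[[15, -15, 0, 0, 0, 0], [30, -30, 0, 0, 0, 0], [30, -30, 0, 0, 0, 0], [30, -30, 0, 0, 0, 0], [30, -30, 0, 0, 0, 0]]])

```text
time: 14.8
ee_pos: [0.5018, 0.0012, 0.195]
tcp_rot: [179.9, -0.0, 90.0]
wrist_force: [-0.4, 0.6, 0.5]
opening: 0.085
```

Emit:
servo_tool(motion=[[[30, -30, 0, 0, 0, 0], [20, -20, 0, 0, 0, 0], [15, -13, 0, 0, 0, 0], [0, 0, 15, 0, 0, 0], [0, 0, 0, 0, 0, 0]]])

```text
time: 15.3
ee_pos: [0.4393, 0.0657, 0.1789]
tcp_rot: [-180.0, 0.0, 90.1]
wrist_force: [0.2, -0.1, 0.1]
opening: 0.0851
```

```bash
python3 snap.py b1
```

```text
(no output)
```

View pics/b1.png

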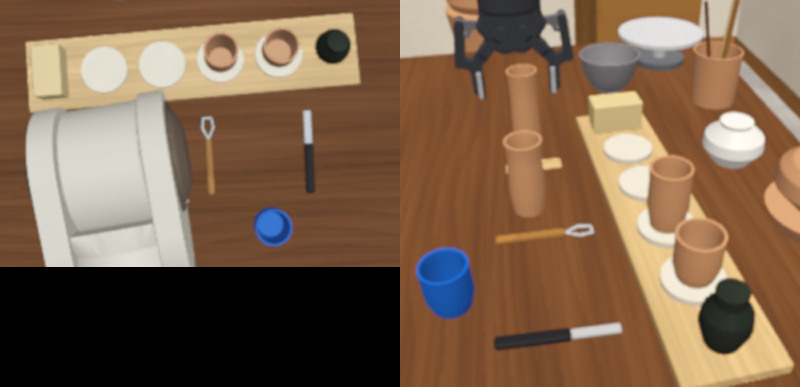

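d stands on bat 4. Descending to b.

Emit:
servo_tool(motion=[[[0, 0, 20, 0, 0, 0], [0, 0, 25, 0, 0, 0], [0, 0, 22, 0, 0, 0], [0, 0, 12, 0, 0, 0], [0, 0, 5, 0, 0, 0]]])

```text
time: 15.9
ee_pos: [0.44, 0.065, 0.0947]
tcp_rot: [-179.9, 0.0, 90.0]
wrist_force: [-0.1, 0.7, 0.3]
opening: 0.0853
```

Emit:
servo_tool(motion=[[[0, 0, 0, 0, 0, 0], [0, 0, 0, 0, 0, 0], [0, 0, 0, 0, 0, 0], [0, 0, 0, 0, 0, 0], [0, 0, 0, 0, 0, 0]]], gripper=43, newtons=30)

```text
time: 16.4
ee_pos: [0.4407, 0.0654, 0.0967]
tcp_rot: [179.9, -0.0, 90.0]
wrist_force: [-1.9, 0.1, 6.4]
opening: 0.0532
```

Emit:
servo_tool(motion=[[[0, 0, 0, 0, 0, 0], [0, 0, -5, 0, 0, 0], [0, 0, -10, 0, 0, 0], [0, 0, -20, 0, 0, 0], [0, 0, -20, 0, 0, 0]]])

```text
time: 16.9
ee_pos: [0.4399, 0.0653, 0.1514]
tcp_rot: [-180.0, 0.0, 90.0]
wrist_force: [0.7, 0.2, -0.6]
opening: 0.0528
```

```bash
python3 snap.py b2
```

```text
(no output)
```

View pics/b2.png

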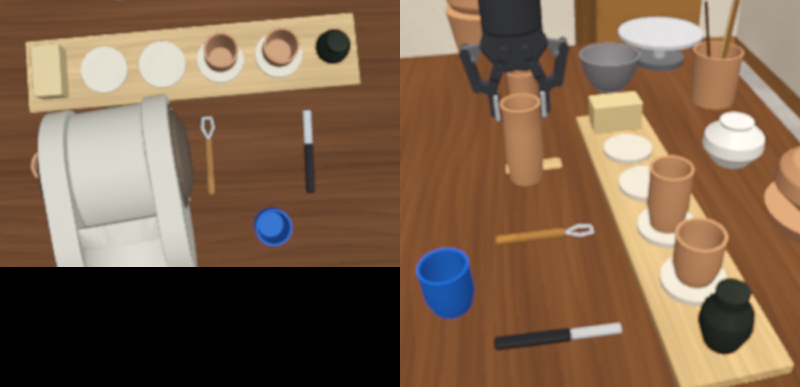

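Emit:
servo_tool(motion=[[[0, 10, -15, 0, 0, 0], [2, 30, 0, 0, 0, 0], [2, 40, 0, 0, 0, 0], [2, 40, 0, 0, 0, 0], [2, 35, 0, 0, 0, 0]]])

```text
time: 17.5
ee_pos: [0.5967, 0.0733, 0.1642]
tcp_rot: [-180.0, 0.0, 90.0]
wrist_force: [1.0, -0.5, -0.6]
opening: 0.0523
```

Emit:
servo_tool(motion=[[[0, 20, 0, 0, 0, 0], [0, 10, 0, 0, 0, 0], [0, 0, 12, 0, 0, 0], [0, 0, 12, 0, 0, 0], [0, 0, 8, 0, 0, 0]]])

```text
time: 18.0
ee_pos: [0.6236, 0.0732, 0.1314]
tcp_rot: [-179.9, 0.0, 90.0]
wrist_force: [0.1, -0.2, -1.7]
opening: 0.0527
```

Emit:
servo_tool(motion=[[[0, 0, 4, 0, 0, 0], [0, 0, 3, 0, 0, 0], [0, 0, 3, 0, 0, 0], [0, 0, 2, 0, 0, 0], [0, 0, 0, 0, 0, 0]]])

```text
time: 18.5
ee_pos: [0.6252, 0.0735, 0.1228]
tcp_rot: [179.9, -0.0, 90.0]
wrist_force: [-2.8, 0.5, 6.2]
opening: 0.0529
```

Emit:
servo_tool(motion=[[[0, 0, 0, 0, 0, 0], [0, 0, 0, 0, 0, 0]]])

```text
time: 18.7
ee_pos: [0.6252, 0.0735, 0.1228]
tcp_rot: [179.9, -0.0, 90.0]
wrist_force: [-2.8, 0.5, 6.1]
opening: 0.0527
```

Emit:
servo_tool(motion=[[[0, 0, 0, 0, 0, 0], [0, 0, 0, 0, 0, 0], [0, 0, 0, 0, 0, 0], [0, 0, 0, 0, 0, 0], [0, 0, 0, 0, 0, 0]]], gripper=85)

```text
time: 19.2
ee_pos: [0.6251, 0.0733, 0.1211]
tcp_rot: [-180.0, -0.0, 90.0]
wrist_force: [-0.3, 0.4, 0.1]
opening: 0.0847
```

Emit:
servo_tool(motion=[[[0, 0, -10, 0, 0, 0], [0, 0, -25, 0, 0, 0], [0, 0, -30, 0, 0, 0], [0, 0, -20, 0, 0, 0], [0, 0, -10, 0, 0, 0]]])

```text
time: 19.7
ee_pos: [0.6256, 0.0733, 0.2192]
tcp_rot: [179.8, -0.0, 90.0]
wrist_force: [0.3, 0.1, 0.7]
opening: 0.0851
```

Emit:
servo_tool(motion=[[[15, -15, 0, 0, 0, 0], [30, -30, 0, 0, 0, 0], [30, -30, 0, 0, 0, 0], [30, -30, 0, 0, 0, 0], [30, -30, 0, 0, 0, 0]]])

```text
time: 20.2
ee_pos: [0.4887, 0.2091, 0.2159]
tcp_rot: [-180.0, 0.0, 90.0]
wrist_force: [-0.3, 0.6, -0.5]
opening: 0.085
```

Emit:
servo_tool(motion=[[[22, -26, 0, 0, 0, 0], [15, -18, 0, 0, 0, 0], [0, 0, 0, 0, 0, 0]]])

```text
time: 20.5
ee_pos: [0.4442, 0.2468, 0.2165]
tcp_rot: [-180.0, -0.0, 90.2]
wrist_force: [0.8, -0.3, 0.6]
opening: 0.0849
```

```bash
python3 snap.py a1
```

```text
(no output)
```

View pics/a1.png

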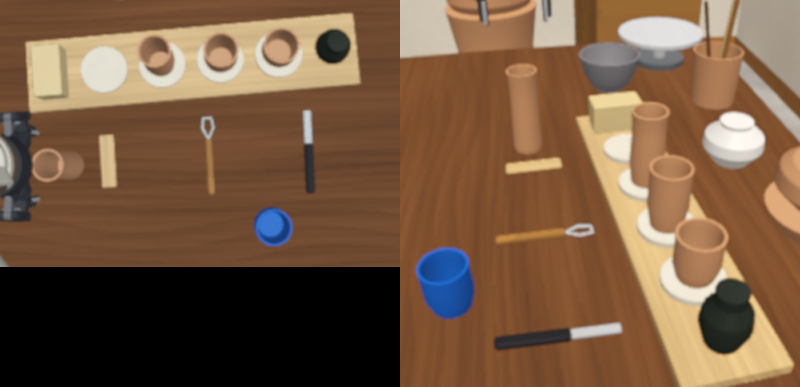

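Emit:
servo_tool(motion=[[[0, 0, 15, 0, 0, 0], [0, 0, 25, 0, 0, 0], [0, 0, 30, 0, 0, 0], [0, 0, 20, 0, 0, 0], [0, 0, 11, 0, 0, 0]]])

```text
time: 21.1
ee_pos: [0.4461, 0.2441, 0.113]
tcp_rot: [-179.9, 0.1, 89.9]
wrist_force: [-0.8, 0.1, 0.1]
opening: 0.085
```

Emit:
servo_tool(motion=[[[0, 0, 0, 0, 0, 0], [0, 0, 0, 0, 0, 0], [0, 0, 0, 0, 0, 0], [0, 0, 0, 0, 0, 0], [0, 0, 0, 0, 0, 0]]], gripper=40, newtons=30)

```text
time: 21.6
ee_pos: [0.4467, 0.2456, 0.1167]
tcp_rot: [179.9, -0.1, 90.0]
wrist_force: [-0.1, -0.6, 6.7]
opening: 0.0494
```

Emit:
servo_tool(motion=[[[0, 0, 0, 0, 0, 0], [0, 0, -5, 0, 0, 0], [0, 0, -10, 0, 0, 0], [0, 0, -20, 0, 0, 0], [0, 0, -20, 0, 0, 0]]])

```text
time: 22.1
ee_pos: [0.4459, 0.2452, 0.1712]
tcp_rot: [-180.0, 0.0, 90.0]
wrist_force: [-0.0, 0.4, -1.6]
opening: 0.0497
```

```bash
python3 snap.py a2
```

```text
(no output)
```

View pics/a2.png

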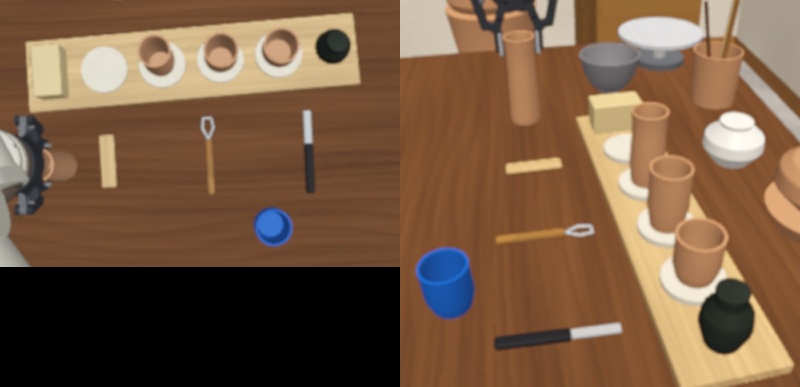

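Emit:
servo_tool(motion=[[[-5, 5, -20, 0, 0, 0], [-15, 15, -15, 0, 0, 0], [-15, 35, -5, 0, 0, 0], [-15, 40, 0, 0, 0, 0], [-12, 40, 0, 0, 0, 0]]])

```text
time: 22.7
ee_pos: [0.5824, 0.1824, 0.2099]
tcp_rot: [180.0, 0.0, 90.0]
wrist_force: [0.3, -0.2, -2.3]
opening: 0.0498
```

Emit:
servo_tool(motion=[[[-5, 25, 0, 0, 0, 0], [0, 12, 0, 0, 0, 0], [0, 0, 15, 0, 0, 0], [0, 0, 20, 0, 0, 0], [0, 0, 15, 0, 0, 0]]])

```text
time: 23.2
ee_pos: [0.6178, 0.1781, 0.1577]
tcp_rot: [-179.9, 0.0, 90.0]
wrist_force: [-0.2, -0.0, -2.5]
opening: 0.0499
```

Emit:
servo_tool(motion=[[[0, 0, 8, 0, 0, 0], [0, 0, 5, 0, 0, 0], [0, 0, 3, 0, 0, 0], [0, 0, 3, 0, 0, 0], [0, 0, 0, 0, 0, 0]]])

```text
time: 23.7
ee_pos: [0.6185, 0.1785, 0.1428]
tcp_rot: [179.9, -0.0, 90.0]
wrist_force: [-0.0, -0.1, 3.4]
opening: 0.0499
```

```bash
python3 snap.py a3
```

```text
(no output)
```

View pics/a3.png

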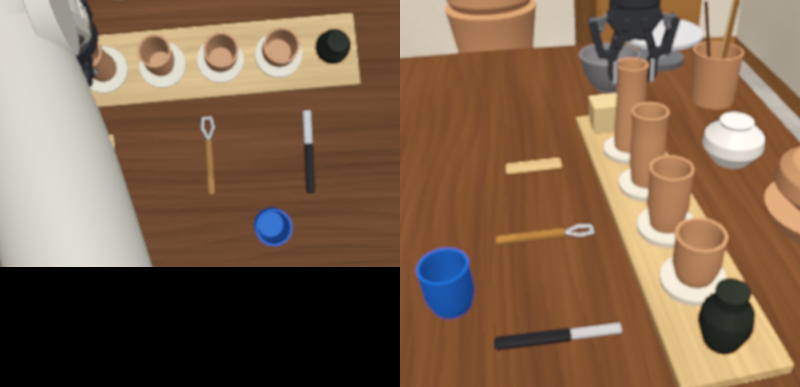

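Contact at 3.4 N on bat 1. I'll release, rise and back off, then check all four.

Emit:
servo_tool(motion=[[[0, 0, 0.5, 0, 0, 0], [0, 0, 0, 0, 0, 0]]])

```text
time: 24.0
ee_pos: [0.6186, 0.1785, 0.1427]
tcp_rot: [179.8, -0.1, 90.0]
wrist_force: [-2.1, 0.0, 9.6]
opening: 0.0498
```

Emit:
servo_tool(motion=[[[0, 0, 0, 0, 0, 0], [0, 0, 0, 0, 0, 0], [0, 0, 0, 0, 0, 0], [0, 0, 0, 0, 0, 0], [0, 0, 0, 0, 0, 0]]], gripper=85)

```text
time: 24.5
ee_pos: [0.618, 0.1783, 0.1405]
tcp_rot: [-180.0, 0.0, 90.0]
wrist_force: [-0.5, -0.1, 0.1]
opening: 0.0849
```

Emit:
servo_tool(motion=[[[0, 0, -10, 0, 0, 0], [0, 0, -25, 0, 0, 0], [0, 0, -30, 0, 0, 0], [0, 0, -20, 0, 0, 0], [0, 0, -10, 0, 0, 0]]])

```text
time: 25.0
ee_pos: [0.6186, 0.1784, 0.2387]
tcp_rot: [179.8, -0.1, 90.0]
wrist_force: [0.4, 0.1, 0.4]
opening: 0.0849
```

Emit:
servo_tool(motion=[[[10, -20, 0, 0, 0, 0], [20, -40, 0, 0, 0, 0], [20, -40, 0, 0, 0, 0], [20, -40, 0, 0, 0, 0], [20, -40, 0, 0, 0, 0]]])

```text
time: 25.5
ee_pos: [0.4364, 0.2686, 0.2354]
tcp_rot: [-180.0, 0.0, 90.0]
wrist_force: [-1.1, -0.2, 0.4]
opening: 0.0848
```

Emit:
servo_tool(motion=[[[30, -30, 0, 0, 0, 0], [20, -20, 0, 0, 0, 0], [0, 0, 0, 0, 0, 0], [0, 0, 0, 0, 0, 0]]])

```text
time: 25.9
ee_pos: [0.3878, 0.3185, 0.2356]
tcp_rot: [180.0, 0.0, 90.1]
wrist_force: [0.4, -0.4, -0.2]
opening: 0.0854
```

```bash
python3 snap.py e1; python3 - <<'E'
from h import *
for n,(x,y,w,h) in {"side":(250,90,150,180),"top":(150,120,230,100)}.items():
    p=load(n+"_e1.pkl");im=p["color"][:,:,::-1];k=min(800/w,600/h)
    cv2.imwrite(f"pics/{n}e1z.png",cv2.resize(im[y:y+h,x:x+w],None,fx=k,fy=k,interpolation=cv2.INTER_CUBIC));print(k)
E
```

```text
3.3333333333333335
3.4782608695652173
```

View pics/e1.png

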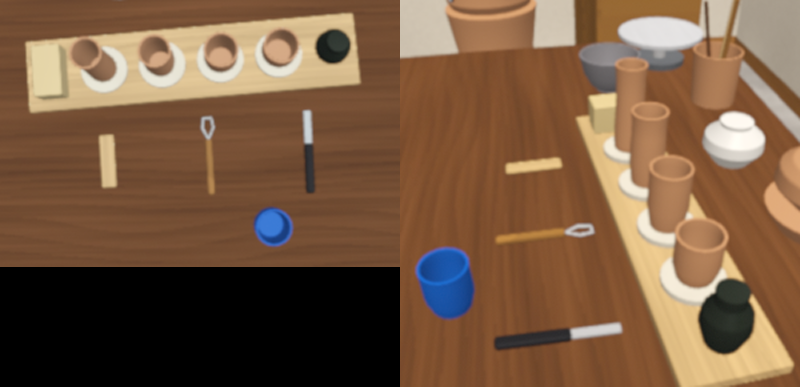

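View pics/tope1z.png

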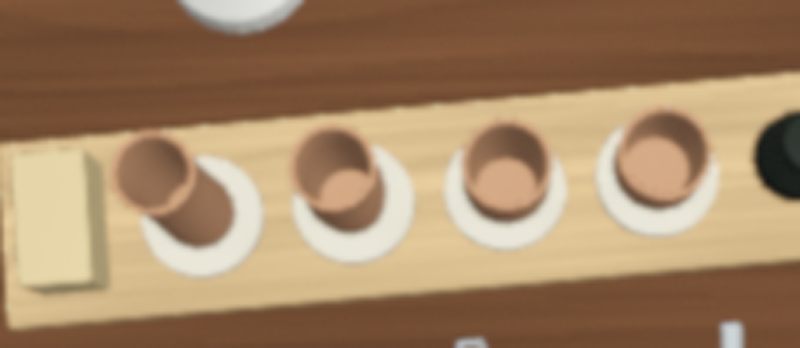

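View pics/sidee1z.png

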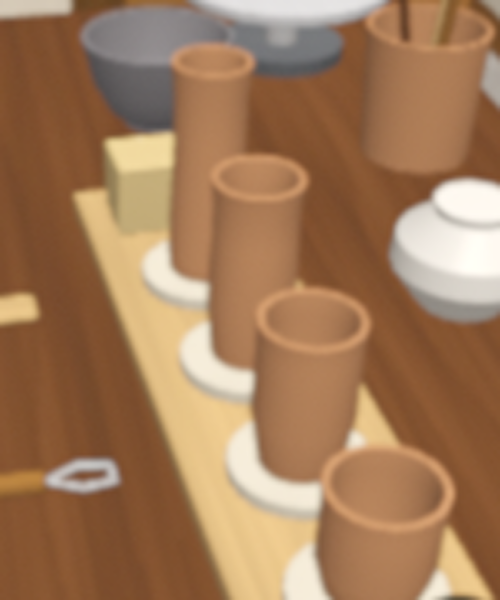

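```bash
python3 - <<'E'
from h import *
pt,ps=load("top_e1.pkl"),load("side_e1.pkl")
BT={'a':(.6157,.1807),'b':(.6221,.0766),'c':(.6287,-.0282),'d':(.6356,-.1327)}
BS={'a':(.6148,.1743),'b':(.6212,.0699),'c':(.6282,-.0346),'d':(.635,-.139)}
T={'a':(153,172),'b':(334,166),'c':(507,165),'d':(664,155)}
S={'a':(213,62),'b':(259,179),'c':(313,323),'d':(388,489)}
for k in 'abcd':
    ut=np.array(T[k])/3.4783+[150,120];us=np.array(S[k])/3.3333+[250,90];z=H[k]+.026
    A=onz(pt,ut,z)[:2]-BT[k];B=onz(ps,us,z)[:2]-BS[k];X,r=tri(pt,ut,ps,us)
    print(k,'err mm top',(A*1e3).round(1),'side',(B*1e3).round(1),'tri',X.round(4),'exp z',z)
fl={'b':(348,190),'c':(507,184),'d':(656,168)}
for k in fl: print(k,'floor',((onz(pt,np.array(fl[k])/3.4783+[150,120],.03)[:2]-BT[k])*1e3).round(1))
for im0,im1,n in((load("top0.pkl"),pt,"top"),): pass
E
```

```text
a err mm top [0.9 0.2] side [ 2.3 -0.5] tri [0.618  0.1815 0.1726] exp z 0.176
b err mm top [ 0.7 -0.5] side [1.7 0.9] tri [0.6239 0.0763 0.145 ] exp z 0.148
c err mm top [-2.9 -1.4] side [-1.2 -2. ] tri [ 0.628  -0.0299  0.1162] exp z 0.121
d err mm top [-0.6  1.7] side [2.8 1.7] tri [ 0.638 -0.132  0.089] exp z 0.094
b floor [7.2 2. ]
c floor [ 1.8 -2.3]
d floor [3.3 0.1]
```

All four are within about 3 mm of their bat centres, and the tools, jug and cup have not visibly moved. Handing in.

```bash
python3 -c "
from workcell import bot
print(bot.job_done(), bot.get_obs()['time'])"
```

```text
the job is handed in; nothing more can be done
the job is handed in; nothing more can be done
```

All four pots stand on their bats in order of height, and I handed the job in at about 26 s. The firebrick is at the left end, so the tallest pot (a) is on bat 1, b on bat 2, c on bat 3 and the shortest (d) on bat 4. I lowered each pot until the wrist force showed contact (5–10 N), then released it. The arm then backed off clear of everything.

**Position:** in the last two pictures each rim centre is within about 3 mm of its bat's centre in either view (14 mm allowed). The pots look upright.

**Other things:** the tools, jug, blue cup and white pot look unmoved by eye. I did not measure them.

**Checks that disagreed:**
- **Camera views:** the two views differ by about 6 mm in y at the bats, and heights triangulated from them come out 3–6 mm too low. I used the stated heights and averaged the two views.
- **Pot b's floor:** the visible part of its floor in the top view read about 7 mm off in x, while its rim read under 2 mm off. The floor is partly hidden by the wall, so I put that down to bias and left the pot as it stood.

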